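# Hold the spring jaw of the cutting vice open at the mark

## Task

Free the sliding jaw of the cutting vice by turning the blue locking knob counter-clockwise all the way to its stop, then pull the jaw back by its orange handle until the yellow pointer is in line with the red mark on the scale. The jaw springs shut if let go, so keep hold of the handle: the job finishes while you are still holding the jaw open at the mark, ready for a colleague to lay in the next blank. Leave the knob in its free position and do not disturb the bar, spray bottle, screw clamp and grinding disc lying around.

Things in the scene. Friction and masses are not known exactly. Their poses are not given: they have to be found in the camera images.
- vice: Cutting vice fixed to the bench, green jaws (55 mm high) on a 12 mm plate spanning x -155 to 115, y -90 to 110 mm about the origin (on the bench, z up). x runs along the slide, from handle toward fixed jaw; pulling open moves the jaw along -x. With the jaw shut handle_grip is at (-30, 0), pointer_tip at (-45, -71); knob_grip is always at (5, 85) mm. Highest: handle 82, knob 77 mm.
- jaw (a joint): How far the green sliding jaw is pulled open, m: 0 shut, 0.070 end of travel. A spring pulls it shut with about 6 N at 0 and 13 N at 0.055 m. While the knob is locked, a steel latch under the knob stops the jaw after about 3 mm.
- handle_grip (a point): The point to grip on the orange handle, the part to pull and to keep holding: an upright block on the sliding jaw, 22 mm along the vice's x, 34 along y, from 36 to 82 mm above the bench; the point is on its centre line 63 mm above the bench. 60 mm free on both x sides above 40 mm height (a yellow pointer, top 40 mm, lies at y below -30 mm). Axes as the vice's.
- lock_knob (a joint): Angle of the blue locking knob, rad: 0 to about 0.15 locked (as found), grows as it turns counter-clockwise seen from above, 1.4 free (end stop). The latch lets the jaw pass from about 0.7. Light friction, about 0.05 N m; it stays where it is left.
- knob_grip (a point): On the axis of the blue locking knob, half-way up its wing, 62 mm above the bench. The wing is an upright bar 50 mm long, 14 thick, 46 to 77 mm above the bench; x runs along its length and turns with it (along the vice's x when the joint reads 0). A black disc of radius 17 mm lies below it at 40 to 46 mm height.
- pointer_tip (a point): Tip of the yellow pointer (6 mm wide along x) on the sliding jaw, beside the scale, 40 mm above the bench; moves with the jaw. Axes as the vice's.
- mark_line (a point): Middle of the red mark's edge next to the pointer's path, 40 mm above the bench. The red mark is a fixed clip, 6 mm wide along x, on the aluminium scale at the vice's -y edge; its place differs each time, 30 to 55 mm along the vice's -x from where the pointer starts. Axes as the vice's.
- blue_bar: Loose blue steel bar 200 x 40 x 6 mm, length along its x, lying at the vice's -y side; origin under its centre. Leave alone.
- spray_bottle: Loose translucent whitish spray bottle with black head, radius 36 mm, 189 mm tall, on the -y side beyond the bar; origin under its centre. Leave alone.
- g_clamp: Loose blue screw clamp lying flat, about 155 x 85 x 18 mm, at the vice's +y side; origin on the bench, mid frame. Leave alone.
- grinding_disc: Loose grey grinding disc, diameter 115 mm, 5 mm thick, flat beyond the fixed jaw (+x); origin under its centre. Leave alone.

How it is judged:
On the way, in this order (a step that is already met when the one before it is completed fails the run):
1. the locking knob is turned free while the jaw is still shut (value of joint lock_knob above 1 rad and value of joint jaw below 0.012 m), for 0.2 s.
2. the jaw is pulled by its handle until the pointer stands at the red mark (x of pointer_tip in the frame of mark_line between -0.005 and 0.005 m and contact force between the fingers and jaw_c1 above 4 N), for 0.3 s.
At the end, for the whole second after the job is handed in: The pointer stands within 5 mm of the red mark along the scale, at rest, while the fingers hold the orange handle with more than 4 N (the spring's pull), and the locking knob is in its free position (past 1.0 rad) (all of step 2 and value of joint lock_knob above 1 rad and velocity of joint jaw between -0.01 and 0.01 m/s); the arm keeps its last pose, push and grip.
It fails at once if the blue steel bar is pushed away by more than 25 mm (distance of blue_bar from where it was at the start of the episode above 0.025 m).
It fails at once if the spray bottle is pushed away by more than 25 mm (distance of spray_bottle from where it was at the start of the episode above 0.025 m).
It fails at once if the blue screw clamp is pushed away by more than 25 mm (distance of g_clamp from where it was at the start of the episode above 0.025 m).
It fails at once if the grinding disc is pushed away by more than 25 mm (distance of grinding_disc from where it was at the start of the episode above 0.025 m).
It fails at once if the spray bottle is tipped (angle between spray_bottle's own z axis and vertical above 0.4 rad).
It also fails if it takes over 43 s, if anything falls off the work surface, if the arm or the gripper's body presses on something with over 40 N, if the wrist force passes 120 N, or if a joint passes its speed limit or range.

## Robot

A 6-joint arm with a two-finger parallel gripper is mounted at the origin on the work surface. World frame = base frame: x ahead of the robot, y to its left, z up, the work surface at z = 0. Lengths are in m, angles in rad, forces in N, time in s.
With the tool pointing down it reaches from about 0.375 to 0.9 m from the base axis. Payload 3.1 kg.
Tool frame: the origin (TCP) lies between the finger pads; the fingertips stand 8 mm ahead of it and the grasp point (between the pads) lies 11 mm behind it; z points along the fingers, y is the line along which they close (so a half turn about z gives the same grasp; the last joint's range is limited). The gripper opens to 87 mm and grips with 3 to 60 N. Pads are 19 mm wide; open, the fingers measure 117 mm over their backs; the gripper's body (75 mm by 190 mm) begins 51 mm behind the grasp point.
Start: joints at [1.165, 0.527, 1.433, -0, 1.181, -0.178], TCP at [0.141, 0.609, 0.231] pointing down, gripper open.
Joint ranges: [-3.08, 3.08], [-0.75, 2.2], [0.22, 2.44], [-1.43, 4.57], [0, 2.65], [-2.85, 2.85]. Speed limits (rad/s): [2.79, 2.79, 3.14, 3.14, 3.14, 3.14].

## Interface

Orientations are given as a unit quaternion [x, y, z, w].
In Python, from rig import robot, vision, job gives the robot as it stands.
- The arm moves only by the shell command python3 -m handwheel 'ROWS' [OPENING] [FORCE]. ROWS is JSON, a list of rows, each a list of 4 numbers: the shift along the tool's x, y, z as a fraction of full scale, then the turn about the tool's z as a fraction of full scale. A call has 1 to 20 rows; each row is the pose to reach, as a shift and turn from the pose commanded when the call began, along the tool's axes at that moment, turning the shorter way round; what a row does not reach only later rows make up. Full scale, the value 1, is 300 mm for a shift and 2 pi rad for a turn. A row lasts 1/12 s, in which the tool goes at most 41.7 mm and 7.16 degrees, less where a joint would pass 70% of its speed; a pose out of reach is approached as far as the arm can. A call with a number of a shift or a turn outside -1 to 1 is refused whole. A call with a gripper value outside its range is refused whole. OPENING is the opening in per cent of the stroke, from 0 (shut) to 100 (fully open), set as the call begins (- or left out, the last holds). The fingers move at their own pace and stop on an object; FORCE is the grip in N (left out, the last holds). Time passes only in rows, so rows that repeat a pose let the fingers close. It gives the time, the measured TCP pose, the force, the opening and the grip force at its end, in the units of the state.
- robot.get_obs(): the state, without advancing time (a new reading comes with each control period).
- vision.camera(name): name is "scene" or "top"; returns a dict with "frame" (420x560x3 uint8, red, green, blue), "K" (3x3 intrinsics, pixels), "k1" (the pictures are not rectified: a ray, as slopes to the right and down, at radius r is drawn at 1 + k1 r^2 times it, then the intrinsics apply), "cam_to_world" (4x4, takes a point from camera to world coordinates). Camera axes: x right, y down, z forward; pixel columns grow to the right and rows downward; lengths in m; the calibration is good to about 2 mm. A picture is of the moment at which its call begins. There is no depth.
- job.hand_in(): hands the job in; it is judged then, once.
Trained networks look in the newest picture that a camera, given by its name, has taken for a name from the list of things; names that differ only in an ending like _2 or _b are one class to them, and where a whole thing is asked for, a point or a joint stands for the part that bears it (a point fixed in the world has none). Each returns a list of dicts, best first, with "conf" (0 to 1); they miss things now and then, are a little off and sometimes report something else, mostly with a low value. They report only what shows in the picture. A call takes as long as a camera call.
- vision.look_for(camera, label): "point" ([row, column] in pixels, amid what is visible of it).
- vision.outline_of(camera, label): "mask" (420x560 bool, what is visible of it) and "point" ([row, column] in pixels, amid what is visible of it).
The state is a dict: "time": time; "q": joint angles; "joint_velocities": joint speeds; "joint_torque": joint torques, N m; "position": TCP position; "tool_rot": TCP orientation; "ft_force": force on the tool from outside, world axes, zero at the start; "moment": the same for the moment, N m; "grip_width": finger opening in m; "grip_force": force on a finger pad.
Only numpy, scipy, OpenCV 4.12 (cv2) and the standard library are available. Lean on these libraries where they do the work, as an engineer would, in place of code of your own. Each camera call takes 0.05 s, during which the arm holds its last target. There are 200 camera calls.

## Working session

There is one attempt and no reset: what is moved stays moved. The work goes in short steps, Python scripts to look and compute and a shell command to move; the robot and the scene stay as the last step left them, time stands still between calls to the robot, and variables do not carry over. Pictures are saved under pics/ and viewed, at most 10 in all, crops included, and the job is handed in when it is done.

```bash
ls; mkdir -p pics; cat > h.py <<'E'
import numpy as np, cv2
from rig import robot, vision, job
def ray(c,px):
    K=c["K"]; d=np.array([(px[1]-K[0,2])/K[0,0],(px[0]-K[1,2])/K[1,1]]); u=d.copy()
    for _ in range(20): u=d/(1+c["k1"]*(u@u))
    T=c["cam_to_world"]; return T[:3,3],T[:3,:3]@np.array([u[0],u[1],1])
def atz(c,px,z):
    o,d=ray(c,px); return o+d*(z-o[2])/d[2]
def proj(c,p):
    T=c["cam_to_world"]; q=T[:3,:3].T@(np.array(p)-T[:3,3]); u=q[:2]/q[2]; u=u*(1+c["k1"]*(u@u))
    K=c["K"]; return [K[1,1]*u[1]+K[1,2],K[0,0]*u[0]+K[0,2]]
def save(c,name,crop=None,s=1):
    f=c["frame"][...,::-1]
    if crop: f=f[crop[0]:crop[1],crop[2]:crop[3]]
    cv2.imwrite("pics/"+name,cv2.resize(f,None,fx=s,fy=s,interpolation=cv2.INTER_CUBIC))
E
python3 - <<'E'
from h import *
for n in ["top","scene"]:
    c=vision.camera(n); save(c,n+"1.png"); print(n,c["cam_to_world"][:3,3].round(3),c["K"][0,0])
    for l,z in [("handle_grip",.075),("knob_grip",.077),("pointer_tip",.04),("mark_line",.04),("vice",.03),("g_clamp",.01),("spray_bottle",.1),("blue_bar",.006),("grinding_disc",.005)]:
        for r in vision.look_for(n,l)[:2]: print(l,round(r["conf"],2),np.round(r["point"],1),atz(c,r["point"],z).round(4))
o=robot.get_obs(); print(o)
E
```

```text
pics
top [0.392 0.046 1.025] 458.5860501010172
handle_grip 0.9 [220.8 305.6] [ 0.5804 -0.0257  0.075 ]
knob_grip 0.76 [219.7 269.9] [0.5874 0.0494 0.077 ]
pointer_tip 0.86 [224.9 305.4] [ 0.5783 -0.0271  0.04  ]
vice 0.67 [241. 300.] [ 0.5452 -0.0132  0.03  ]
g_clamp 0.57 [190.3 210.9] [0.6788 0.1803 0.01  ]
spray_bottle 0.73 [240.4 437.6] [ 0.5172 -0.2879  0.1   ]
blue_bar 0.57 [229.  375.1] [ 0.5649 -0.1856  0.006 ]
grinding_disc 0.6 [155.4 299.3] [ 0.7511 -0.0287  0.005 ]
scene [ 1.056 -0.405  0.681] 433.1164046326827
handle_grip 0.95 [220.6 235. ] [ 0.5921 -0.0535  0.075 ]
knob_grip 0.71 [201.2 271.8] [0.6042 0.0338 0.077 ]
knob_grip 0.62 [263.4 102.9] [ 0.5117 -0.2874  0.077 ]
pointer_tip 0.93 [221.7 236.4] [ 0.5697 -0.0331  0.04  ]
mark_line 0.52 [216.  180.4] [ 0.4773 -0.1052  0.04  ]
mark_line 0.44 [220.5 238.1] [ 0.5695 -0.0284  0.04  ]
vice 0.84 [226.8 240.2] [ 0.5784 -0.0312  0.03  ]
vice 0.39 [263.7 100.7] [ 0.4671 -0.2815  0.03  ]
g_clamp 0.87 [203.1 342.9] [0.6689 0.1922 0.01  ]
spray_bottle 0.7 [260.6 103.6] [ 0.5278 -0.288   0.1   ]
blue_bar 0.53 [217.4 181.7] [ 0.452  -0.0897  0.006 ]
blue_bar 0.31 [222.3 235.5] [ 0.5439 -0.0159  0.006 ]
grinding_disc 0.93 [283.8 308.7] [ 0.7607 -0.0208  0.005 ]
{'time': 1.0, 'q': array([ 1.16451824e+00,  5.27466164e-01,  1.43270295e+00,  2.23889262e-05,
        1.18142227e+00, -1.78500635e-01]), 'joint_velocities': array([-0.00043899,  0.00126847, -0.00094459, -0.00141868,  0.00091949,
        0.00087978]), 'joint_torque': array([ 2.78662046e-04, -4.40027368e+01, -1.76985383e+01,  6.34733937e-02,
        5.05012146e-02, -6.83737440e-07]), 'position': array([0.14108735, 0.60883832, 0.23056827]), 'tool_rot': array([ 1.13646906e-01,  9.93521203e-01,  3.59262420e-06, -9.73411994e-06]), 'ft_force': array([ 0.47393856, -0.82146707, -0.4744974 ]), 'moment': array([ 0.03713949,  0.01963535, -0.00373281]), 'grip_force': 0.0, 'grip_width': 0.08713656605825197}
```

```bash
python3 - <<'E'
from h import *
c=vision.camera("top"); save(c,"t2.png",(150,300,200,400),4)
c=vision.camera("scene"); save(c,"s2.png",(130,330,110,370),3)
E
```

```text
(no output)
```

View pics/t2.png

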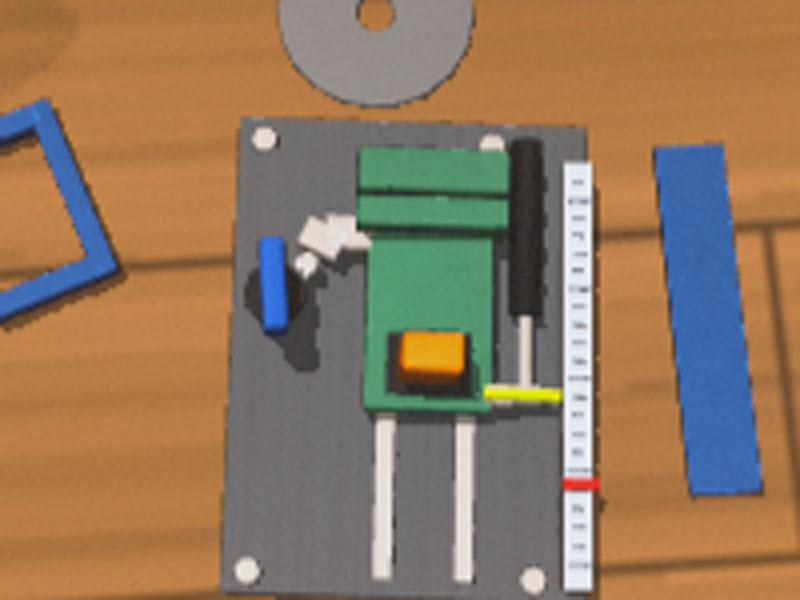

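View pics/s2.png

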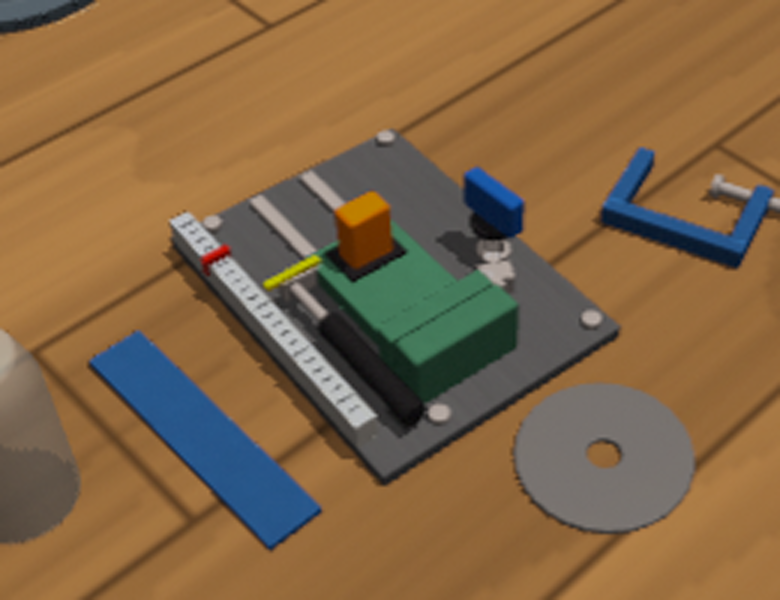

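The close-ups show the vice almost aligned with world x. In the top crop (×4, offset col 200, row 150) the knob wing runs from (272,238) to (275,332), the orange handle top is at (433,352), the pointer tip at (562,395) and the red mark's near edge at (563,484). A screwdriver-like rod lies on the -y side of the jaw.

```bash
python3 - <<'E'
from h import *
from scipy.optimize import least_squares
ct=vision.camera("top"); cs=vision.camera("scene")
T=lambda u,v:[150+(v+.5)/4-.5,200+(u+.5)/4-.5]
S=lambda u,v:[130+(v+.5)/3-.5,110+(u+.5)/3-.5]
# vice point (m), pixel, cam
F=[((115,110,12),T(243,118),ct),((115,-90,12),T(586,128),ct),((-30,0,82),T(433,352),ct),((5,85,77),T(273.5,285),ct),((-45,-71,40),T(562,395),ct),
((115,-90,12),S(388,472),cs),((115,110,12),S(618,330),cs),((-155,110,12),S(393,132),cs),((-30,0,82),S(363,208),cs),((-45,-71,40),S(267,284),cs),((5,85,77),S(493,192),cs)]
def tw(p,v):
    c,s=np.cos(p[2]),np.sin(p[2]); x,y,z=np.array(v)/1000
    return np.array([p[0]+c*x-s*y,p[1]+s*x+c*y,z])
f=lambda p:np.concatenate([np.subtract(proj(c,tw(p,v)),px) for v,px,c in F])
r=least_squares(f,[.6,-.03,0],loss="soft_l1"); p=r.x; print(p.round(4)); print(f(p).reshape(-1,2).round(1).tolist())
print("knob",tw(p,(5,85,62)),"handle",tw(p,(-30,0,63)),"yaw",p[2])
R=np.array([[np.cos(p[2]),np.sin(p[2])],[-np.sin(p[2]),np.cos(p[2])]])
loc=lambda c,px,z:R@(atz(c,px,z)[:2]-p[:2])*1000
for n,a in [("tip T",(ct,T(562,395))),("mark T",(ct,T(563,484))),("tip S",(cs,S(267,284))),("mark S",(cs,S(228,250)))]: print(n,loc(*a,.04).round(1))
print("wing ends T",loc(ct,T(272,240),.077),loc(ct,T(275.5,331),.077))
for l,s in [("red",lambda f:(f[...,0]>150)&(f[...,1]<80)&(f[...,2]<80)),("yel",lambda f:(f[...,0]>150)&(f[...,1]>150)&(f[...,2]<90))]:
  for c in(ct,cs):
    v,u=np.nonzero(s(c["frame"].astype(int)));print(l,len(v),v.mean(),u.mean(),loc(c,(v.mean(),u.mean()),.04).round(1))
E
```

```text
[ 0.5739 -0.0293 -0.1048]
[[-1.0, -1.2], [-0.3, 0.1], [-0.4, -0.5], [-1.2, -0.6], [0.1, -1.2], [2.7, -3.0], [-0.5, 0.6], [-1.4, -0.5], [-0.1, -1.2], [0.5, -1.1], [-1.3, -0.5]]
knob [0.58778394 0.05475665 0.062     ] handle [ 0.54408656 -0.02611695  0.063     ] yaw -0.1047717064866716
tip T [-44.6 -73.7]
mark T [-92.5 -74.5]
tip S [-44.8 -68.4]
mark S [-89.1 -72.7]
wing ends T [26.78492308 85.39240757] [-22.03170022  81.45197182]
red 23 269.2173913043478 343.6521739130435 [-89.2 -81.5]
red 22 210.86363636363637 193.72727272727272 [-84.2 -56.3]
yel 1220 306.8795081967213 359.80409836065576 [-166.6 -115.8]
yel 63 191.04761904761904 286.6825396825397 [-11.9 135.2]
```

```bash
cat >> h.py <<'E'
from scipy.spatial.transform import Rotation as Ro
def plan(pos,yaw_deg=None,base=None):
    o=robot.get_obs(); R=Ro.from_quat(o["tool_rot"]).as_matrix()
    d=R.T@(np.array(pos)-o["position"])/.3
    y=np.degrees(np.arctan2(R[1,1],R[0,1])); t=0 if yaw_deg is None else -((yaw_deg-y+180)%360-180)/360
    print("t",o["time"],"pos",o["position"].round(4),"yaw",y.round(2),"F",o["ft_force"].round(1),"q",o["q"].round(2),"w",round(o["grip_width"],4),o["grip_force"])
    print("ROW",d.round(4),round(t,4))
E
python3 -c "
from h import *
plan((.36,.33,.2),-5)
plan((.36,.33,.2),-7)
print(robot.get_obs()['tool_rot'])"
```

```text
t 1.2 pos [0.1411 0.6088 0.2305] yaw 76.95 F [0.1 0.4 0.9] q [ 1.16  0.53  1.43 -0.    1.18 -0.18] w 0.0868 0.0
ROW [-0.9207 -0.7406  0.1018] 0.2276
t 1.2 pos [0.1411 0.6088 0.2305] yaw 76.95 F [0.1 0.4 0.9] q [ 1.16  0.53  1.43 -0.    1.18 -0.18] w 0.0868 0.0
ROW [-0.9207 -0.7406  0.1018] 0.2332
[ 1.13644858e-01  9.93521437e-01 -3.57845981e-05 -5.01489714e-06]
```

```bash
python3 -m handwheel '[[-0.92,-0.74,0.1,0.233],[-0.92,-0.74,0.1,0.233],[-0.92,-0.74,0.1,0.233],[-0.92,-0.74,0.1,0.233],[-0.92,-0.74,0.1,0.233],[-0.92,-0.74,0.1,0.233],[-0.92,-0.74,0.1,0.233],[-0.92,-0.74,0.1,0.233],[-0.92,-0.74,0.1,0.233],[-0.92,-0.74,0.1,0.233],[-0.92,-0.74,0.1,0.233],[-0.92,-0.74,0.1,0.233],[-0.92,-0.74,0.1,0.233]]' 50 30
python3 -c "
from h import *
plan((.588,.055,.14),-91)"
```

```text
time: 2.28
position: [0.3603, 0.33, 0.2007]
tool_rot: [0.749, 0.662, 0.0, 0.0]
ft_force: [-0.0, 0.5, -0.1]
grip_width: 0.0432
grip_force: 0.0
t 2.2833 pos [0.3603 0.33   0.2007] yaw -7.06 F [-0.   0.5 -0.1] q [0.51 0.39 1.8  0.   0.95 0.64] w 0.0432 0.0
ROW [-0.8165  0.8659  0.2024] 0.2332
```

```bash
python3 -m handwheel '[[-0.8165,0.866,0.2,0.233],[-0.8165,0.866,0.2,0.233],[-0.8165,0.866,0.2,0.233],[-0.8165,0.866,0.2,0.233],[-0.8165,0.866,0.2,0.233],[-0.8165,0.866,0.2,0.233],[-0.8165,0.866,0.2,0.233],[-0.8165,0.866,0.2,0.233],[-0.8165,0.866,0.2,0.233],[-0.8165,0.866,0.2,0.233],[-0.8165,0.866,0.2,0.233],[-0.8165,0.866,0.2,0.233],[-0.8165,0.866,0.2,0.233]]'
python3 - <<'E'
from h import *
plan((.588,.055,.057),-91)
c=vision.camera("scene"); save(c,"s3.png",(100,300,150,400),3)
E
```

```text
time: 3.37
position: [0.5883, 0.0555, 0.1404]
tool_rot: [1.0, -0.007, -0.0, -0.0]
ft_force: [0.2, 0.0, 0.3]
grip_width: 0.0434
grip_force: 0.0
t 3.3667 pos [0.5883 0.0555 0.1404] yaw -90.78 F [0.2 0.  0.3] q [-0.09  0.6   1.6   0.    0.94  1.49] w 0.0434 0.0
ROW [-0.0009  0.0018  0.2778] 0.0006
```

View pics/s3.png

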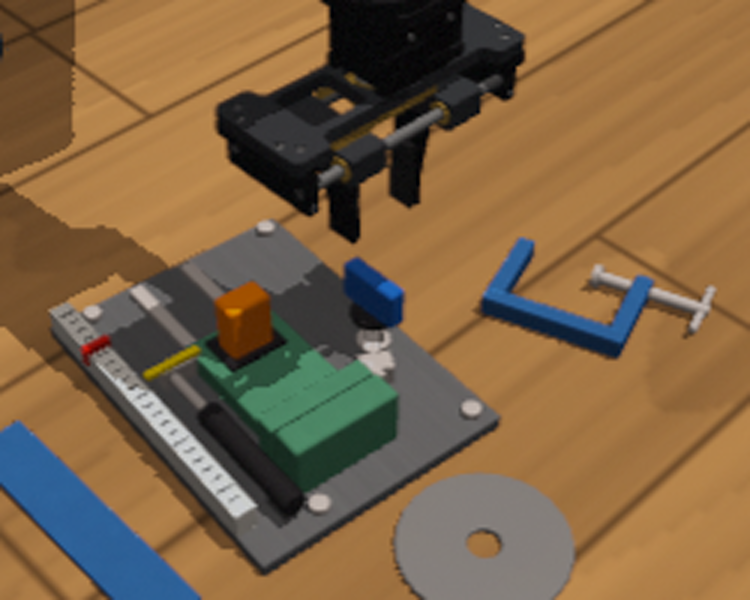

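The gripper (fingers at (345,235) and (405,200) in the crop) hangs above the blue wing at (373,290), straddling it as planned. Descending.

```bash
python3 -m handwheel '[[0,0,0.1,0],[0,0,0.2,0],[0,0,0.275,0],[0,0,0.275,0]]'
python3 - <<'E'
from h import *
plan((.588,.055,.057),-91)
c=vision.camera("scene"); save(c,"s4.png",(130,280,200,350),4)
E
```

```text
time: 3.75
position: [0.5847, 0.0563, 0.054]
tool_rot: [1.0, -0.005, -0.004, -0.0]
ft_force: [-0.6, -0.2, 0.4]
grip_width: 0.0434
grip_force: 0.0
t 3.75 pos [0.5847 0.0563 0.054 ] yaw -90.58 F [-0.6 -0.2  0.4] q [-0.09  0.73  1.65 -0.    0.77  1.49] w 0.0434 0.0
ROW [ 0.011   0.0043 -0.0101] 0.0012
```

View pics/s4.png

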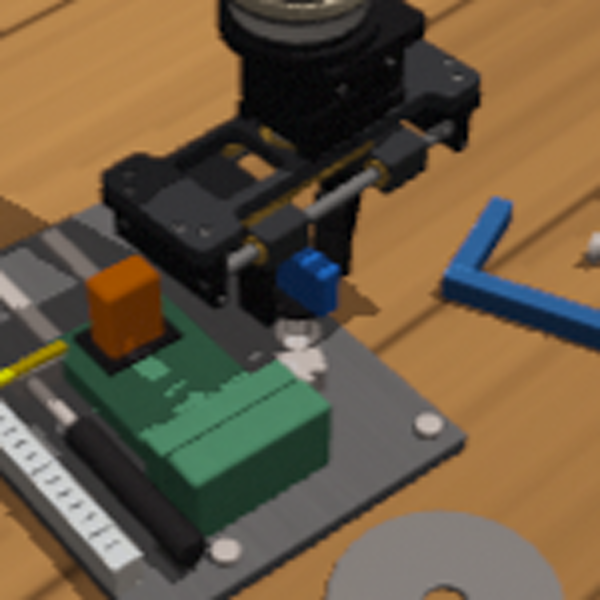

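The fingers straddle the wing (right end visible at (315,280)). Closing.

```bash
python3 -m handwheel '[[0,0,0,0],[0,0,0,0],[0,0,0,0],[0,0,0,0],[0,0,0,0],[0,0,0,0]]' 0 15
python3 -c "
from h import *
plan((.588,.055,.057),-15)"
```

```text
time: 4.3
position: [0.5888, 0.0568, 0.0591]
tool_rot: [1.0, -0.008, 0.001, -0.001]
ft_force: [0.3, 2.8, 4.0]
grip_width: 0.0137
grip_force: 15.0
t 4.3 pos [0.5888 0.0568 0.0591] yaw -90.89 F [0.3 2.8 4. ] q [-0.09  0.72  1.65  0.    0.77  1.49] w 0.0137 14.999938166001812
ROW [-0.0027  0.0059  0.007 ] -0.2108
```

```bash
python3 -m handwheel '[[0,0,0,-0.016],[0,0,0,-0.032],[0,0,0,-0.048],[0,0,0,-0.064],[0,0,0,-0.08],[0,0,0,-0.096],[0,0,0,-0.112],[0,0,0,-0.128],[0,0,0,-0.144],[0,0,0,-0.16],[0,0,0,-0.176],[0,0,0,-0.192],[0,0,0,-0.204],[0,0,0,-0.21],[0,0,0,-0.21],[0,0,0,-0.21]]'
python3 -c "
from h import *
plan((.588,.055,.057),-15)
print(robot.get_obs()['moment'])"
```

```text
time: 5.63
position: [0.5869, 0.0591, 0.0591]
tool_rot: [0.795, 0.607, 0.001, -0.002]
ft_force: [-2.1, 11.0, 5.9]
grip_width: 0.0138
grip_force: 15.0
t 5.6333 pos [0.5869 0.0591 0.0591] yaw -15.31 F [-2.1 11.   5.9] q [-0.09  0.72  1.65  0.01  0.78  0.17] w 0.0138 15.00049803260481
ROW [-0.0123  0.007   0.0069] -0.0009
[ 1.64649946  0.39910044 -0.06060066]
```

```bash
python3 -m handwheel '[[0,0,0,-0.005],[0,0,0,-0.01],[0,0,0,-0.01],[0,0,0,-0.01]]'
python3 -c "
from h import *
plan((.588,.055,.057),-15)
print(robot.get_obs()['moment'])"
```

```text
time: 5.97
position: [0.5869, 0.0588, 0.059]
tool_rot: [0.776, 0.631, 0.001, -0.003]
ft_force: [-3.2, 8.2, 6.4]
grip_width: 0.0149
grip_force: 15.0
t 5.9667 pos [0.5869 0.0588 0.059 ] yaw -11.78 F [-3.2  8.2  6.4] q [-0.09  0.72  1.65  0.01  0.78  0.11] w 0.0149 15.000521005131304
ROW [-0.0116  0.0063  0.0066] 0.0089
[ 1.48608333  0.42512128 -0.30635625]
```

The knob is at its stop: the pads start to slip and the moment rises. Releasing and rising.

```bash
python3 -m handwheel '[[0,0,0,-0.006],[0,0,0,-0.006],[0,0,0,-0.006],[0,0,0,-0.006],[0,0,-0.1,-0.006],[0,0,-0.2,-0.006],[0,0,-0.28,-0.006],[0,0,-0.28,-0.006]]' 50
python3 - <<'E'
from h import *
c=vision.camera("top"); save(c,"t5.png",(170,300,230,380),5)
plan((.544,-.0261,.14),-6)
E
```

```text
time: 6.63
position: [0.5919, 0.0551, 0.147]
tool_rot: [0.763, 0.646, 0.004, 0.004]
ft_force: [0.8, -0.7, 0.7]
grip_width: 0.0428
grip_force: 0.0
t 6.6833 pos [0.5905 0.0552 0.1449] yaw -9.5 F [-0.9 -0.5 -0.6] q [-0.1   0.59  1.6  -0.    0.95  0.07] w 0.0434 0.0
ROW [-0.2928 -0.1084  0.0154] -0.0097
```

View pics/t5.png

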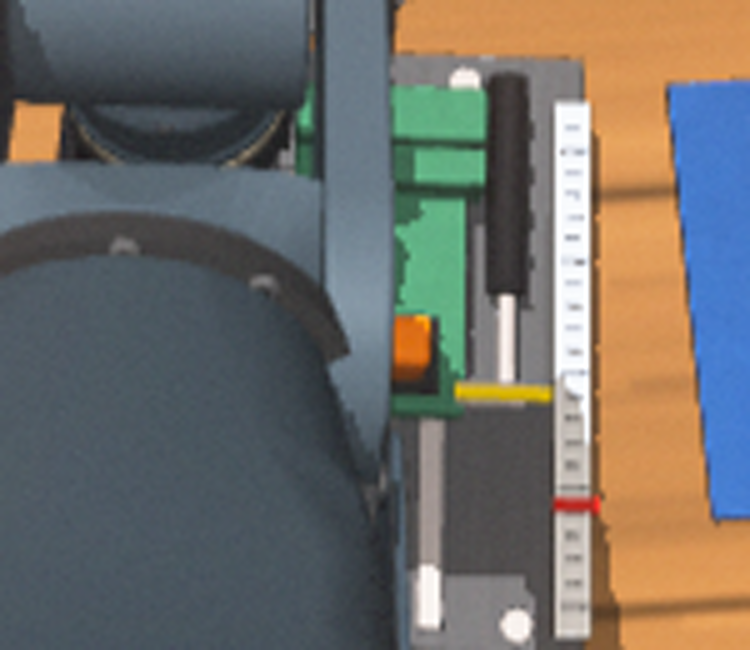

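Pointer tip is at crop (551,393), red mark at (556,506); the jaw is still shut and the wing is hidden by the arm. Moving to above the handle.

```bash
python3 -m handwheel '[[-0.1,-0.036,0.005,-0.003],[-0.2,-0.07,0.01,-0.007],[-0.293,-0.108,0.015,-0.0097],[-0.293,-0.108,0.015,-0.0097],[-0.293,-0.108,0.015,-0.0097]]' 58
python3 - <<'E'
from h import *
c=vision.camera("scene"); save(c,"s6.png",(110,290,150,350),4)
plan((.5441,-.0261,.057),-6)
E
```

```text
time: 7.1
position: [0.5403, -0.0268, 0.1364]
tool_rot: [0.744, 0.668, -0.001, -0.001]
ft_force: [0.4, -0.2, 0.1]
grip_width: 0.0503
grip_force: 0.0
t 7.15 pos [ 0.5413 -0.0261  0.1367] yaw -6.09 F [ 0.   0.2 -0.6] q [-0.25  0.55  1.73  0.    0.86 -0.15] w 0.0503 0.0
ROW [0.0007 0.0097 0.2656] -0.0003
```

View pics/s6.png

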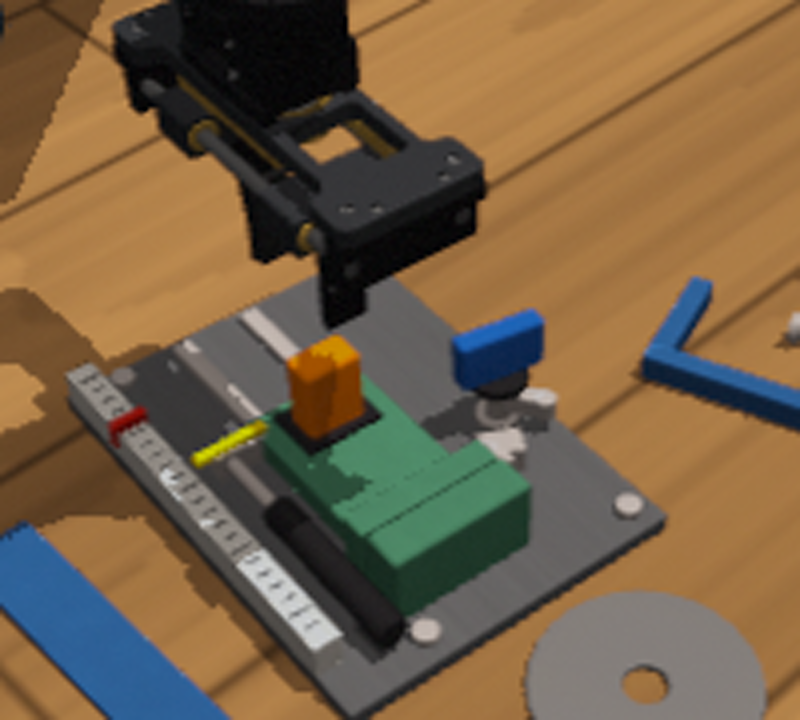

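The blue wing at (498,350) now stands across the vice, so the knob is free, and the fingers straddle the handle at (325,390). Descending.

```bash
python3 -m handwheel '[[0,0.01,0.08,0],[0,0.01,0.16,0],[0,0.01,0.23,0],[0,0.01,0.265,0],[0,0.01,0.265,0]]'
python3 -m handwheel '[[0,0,0,0],[0,0,0,0],[0,0,0,0],[0,0,0,0],[0,0,0,0],[0,0,0,0]]' 0 45
python3 - <<'E'
from h import *
plan((.5441,-.0261,.057),-6)
E
```

```text
time: 7.57
position: [0.5434, -0.0247, 0.0554]
tool_rot: [0.743, 0.67, -0.001, -0.002]
ft_force: [-0.2, -0.1, 1.0]
grip_width: 0.0507
grip_force: 0.0
time: 8.07
position: [0.5429, -0.0257, 0.0587]
tool_rot: [0.743, 0.67, -0.001, -0.001]
ft_force: [-5.3, 0.0, 5.4]
grip_width: 0.0218
grip_force: 45.0
t 8.0667 pos [ 0.5429 -0.0257  0.0587] yaw -5.91 F [-5.3  0.   5.4] q [-0.25  0.68  1.77 -0.    0.7  -0.15] w 0.0218 44.98643527273089
ROW [-0.001   0.0043  0.0056] 0.0002
```

Holding the handle (21.8 mm). Pulling 42 mm first.

```bash
python3 -m handwheel '[[0,-0.015,0,0],[0,-0.03,0,0],[0,-0.045,0,0],[0,-0.06,0,0],[0,-0.075,0,0],[0,-0.09,0,0],[0,-0.105,0,0],[0,-0.12,0,0],[0,-0.13,0,0],[0,-0.14,0,0],[0,-0.14,0,0],[0,-0.14,0,0],[0,-0.14,0,0]]'
python3 - <<'E'
from h import *
plan((.5441,-.0261,.057),-6)
c=vision.camera("scene"); save(c,"s7.png",(170,270,150,250),6)
c=vision.camera("top"); save(c,"t7.png",(220,320,300,400),6)
E
```

```text
time: 9.15
position: [0.5085, -0.0223, 0.0586]
tool_rot: [0.743, 0.669, 0.004, 0.004]
ft_force: [9.1, 2.1, -4.2]
grip_width: 0.0216
grip_force: 45.3
t 9.15 pos [ 0.5085 -0.0223  0.0586] yaw -5.99 F [ 9.1  2.1 -4.2] q [-0.26  0.65  1.87  0.    0.61 -0.16] w 0.0216 45.329518715443555
ROW [-0.      0.1193  0.0067] 0.0
```

View pics/s7.png

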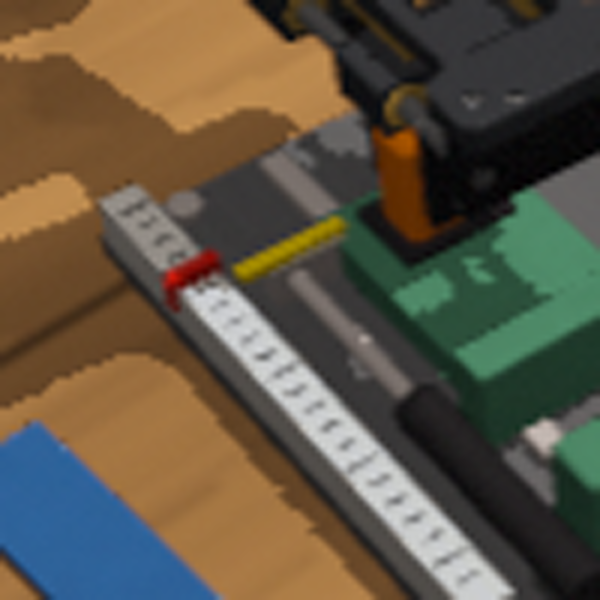

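View pics/t7.png

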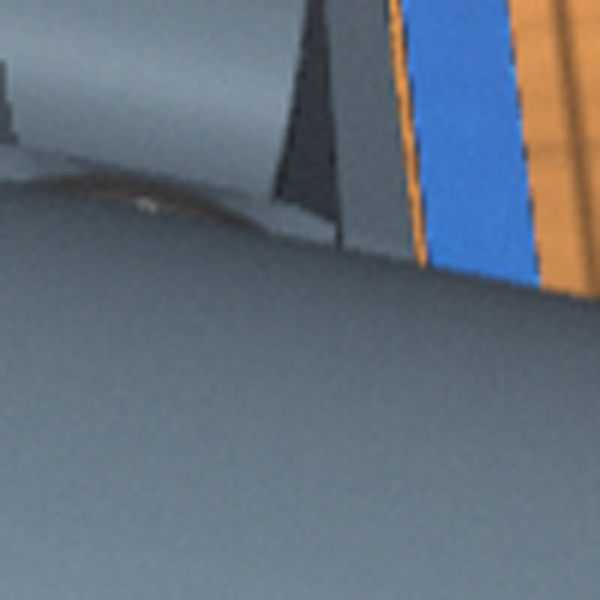

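Scene crop (×6): the pointer tip is near (238,271) and the red mark's near end near (215,262), so a few mm remain. The top view is blocked by the arm.

```bash
python3 - <<'E'
from h import *
c=vision.camera("scene")
y=-.1048;R=np.array([[np.cos(y),np.sin(y)],[-np.sin(y),np.cos(y)]])
L=lambda u,v:(R@(atz(c,[170+(v+.5)/6-.5,150+(u+.5)/6-.5],.04)[:2]-np.array([.5739,-.0293]))*1000).round(1)
for n,a in dict(tip=(238,271),base=(343,227),m0=(172,278),m1=(215,262),scaleTop=(130,190),scaleEnd=(500,595)).items(): print(n,L(*a))
f=c["frame"][170:270,150:250].astype(int)
hsv=cv2.cvtColor(c["frame"][170:270,150:250],cv2.COLOR_RGB2HSV).astype(int); 
for n,m in [("red",((hsv[...,0]<5)|(hsv[...,0]>175))&(hsv[...,1]>170)&(hsv[...,2]>110)),("yel",(abs(hsv[...,0]-27)<5)&(hsv[...,1]>170)&(hsv[...,2]>90))]:
    v,u=np.nonzero(m); P=np.array([R@(atz(c,[170+a,150+b],.04)[:2]-np.array([.5739,-.0293]))*1000 for a,b in zip(v,u)])
    k=np.argsort(P[:,1])
    print(n,len(v)); print(P[k][::2].round(0).astype(int).tolist())
E
```

```text
tip [-80.1 -69.4]
base [-76.2 -29.5]
m0 [-91.1 -88.9]
m1 [-88.8 -73.4]
scaleTop [-138.6  -78.8]
scaleEnd [ 90.5 -77.7]
red 21
[[-90, -92], [-89, -91], [-87, -89], [-90, -88], [-89, -86], [-94, -83], [-92, -82], [-94, -79], [-92, -77], [-94, -74], [-92, -72]]
yel 59
[[-80, -70], [-82, -69], [-75, -68], [-77, -67], [-76, -65], [-78, -64], [-81, -62], [-80, -61], [-82, -59], [-75, -59], [-77, -57], [-76, -56], [-78, -54], [-81, -53], [-80, -51], [-82, -50], [-75, -49], [-77, -48], [-76, -46], [-78, -45], [-77, -43], [-76, -41], [-78, -40], [-77, -38], [-76, -37], [-78, -35], [-77, -33], [-76, -32], [-78, -30], [-77, -28]]
```

```bash
python3 -m handwheel '[[0,-0.015,0,0],[0,-0.03,0,0],[0,-0.044,0,0],[0,-0.044,0,0],[0,-0.044,0,0],[0,-0.044,0,0],[0,-0.044,0,0],[0,-0.044,0,0]]'
cat > m.py <<'E'
from h import *
import sys
plan((.5441,-.0261,.057),-6)
c=vision.camera("scene")
y=-.1048;R=np.array([[np.cos(y),np.sin(y)],[-np.sin(y),np.cos(y)]])
hsv=cv2.cvtColor(c["frame"][170:270,150:250],cv2.COLOR_RGB2HSV).astype(int)
for n,m in [("red",((hsv[...,0]<5)|(hsv[...,0]>175))&(hsv[...,1]>170)&(hsv[...,2]>90)),("yel",(abs(hsv[...,0]-27)<5)&(hsv[...,1]>170)&(hsv[...,2]>70))]:
    v,u=np.nonzero(m); P=np.array([R@(atz(c,[170+a,150+b],.04)[:2]-np.array([.5739,-.0293]))*1000 for a,b in zip(v,u)])
    P=P[P[:,1]>-85]; print(n,len(P),P.mean(0),np.polyval(np.polyfit(P[:,1],P[:,0],1),-71))
save(c,sys.argv[1],(180,250,160,230),8)
E
python3 m.py s8.png
```

```text
time: 9.97
position: [0.4965, -0.0212, 0.0587]
tool_rot: [0.743, 0.669, 0.004, 0.005]
ft_force: [11.1, 2.9, -6.6]
grip_width: 0.0215
grip_force: 45.3
t 9.9667 pos [ 0.4965 -0.0212  0.0587] yaw -6.02 F [11.1  2.9 -6.6] q [-0.27  0.65  1.9   0.    0.59 -0.17] w 0.0215 45.3311842023399
ROW [0.0004 0.1594 0.0078] -0.0001
red 20 [-90.44048657 -79.07359302] -91.34456325196416
yel 55 [-90.36941119 -49.95536937] -89.9221371124554
```

View pics/s8.png

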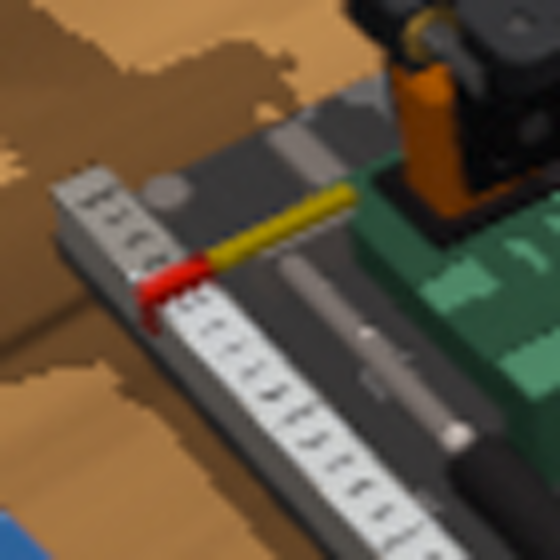

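The yellow pointer (350,195 to 210,255) runs straight into the red mark (205,265). They agree to about 1 mm. Holding briefly, then handing in.

```bash
python3 -m handwheel '[[0,-0.002,0,0],[0,-0.002,0,0],[0,-0.002,0,0],[0,-0.002,0,0],[0,-0.002,0,0],[0,-0.002,0,0],[0,-0.002,0,0],[0,-0.002,0,0]]' && python3 m.py s9.png && python3 -c "
from h import *
print(job.hand_in())"
```

```text
time: 10.68
position: [0.4963, -0.0211, 0.0586]
tool_rot: [0.743, 0.669, 0.005, 0.006]
ft_force: [12.5, 3.6, -6.5]
grip_width: 0.0216
grip_force: 45.4
t 10.6833 pos [ 0.4963 -0.0211  0.0586] yaw -6.02 F [12.5  3.6 -6.5] q [-0.27  0.65  1.9   0.    0.58 -0.17] w 0.0216 45.37495672702789
ROW [0.0003 0.16   0.0078] -0.0001
red 20 [-90.44048657 -79.07359302] -91.34456325196416
yel 54 [-90.42488294 -49.57555077] -90.10844930235912
the job is handed in; nothing more can be done
None
```

The job is handed in at about 11 s, with no verdict returned: the knob is turned to its stop, the jaw is still held by its handle, and the pointer measures about 1 mm from the red mark.

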